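# Bar the jig's shaft with its slotted disc

## Robot

A 6-joint arm with a two-finger parallel gripper is mounted at the origin on a cart in front of the work surface, level with it; the furniture and walls round the work are solid. World frame = base frame: x ahead of the robot, y to its left, z up, the work surface at z = 0. Lengths are in mm, angles in rad, forces in N, time in s.
With the tool pointing down it reaches from about 325 to 1000 mm from the base axis. Payload 5.1 kg.
Tool frame: the origin (TCP) lies midway between the tips of the shut fingers; the grasp point (between the pads) lies tcp_to_grasp behind it (tcp_to_grasp is the distance from the TCP to the grasp point, in mm); y points along the fingers, x is the direction in which the jaws open and shut, and the axes are right-handed (so a half turn about y gives the same grasp; the last joint's range is limited). The gripper opens to 85 mm and grips with 20 to 120 N. Pads are 22 mm wide; open, the fingers measure 114 mm over their backs; the gripper's body (76 mm by 85 mm) begins 54 mm behind the grasp point. The pads swing forward as they close: fully open they stand 13 mm farther back than shut.
Start: joints at [1.196, 0.124, 1.65, -0, 1.367, -0.083], TCP at [187.011, 622.504, 231.322] pointing down, gripper open.
Joint ranges: [-2.61, 2.61], [-1.02, 2.33], [0.03, 2.71], [-1.35, 4.49], [0.32, 2.68], [-2.91, 2.91]. Speed limits (rad/s): [2.57, 2.57, 3.14, 3.14, 3.14, 3.14].

## Interface

Orientations are given as a unit quaternion [x, y, z, w].
In Python, from bench import * gives the robot as it stands. The module is installed in compiled form; this text tells all that it offers.
- The arm moves only by the tool send_rows, never from a script. Its argument "series" is one flat list of numbers, 6 for each row, row after row: the shift along the world's x, y, z in m, then the turn, a rotation vector about the world's x, y, z in rad. A call has 1 to 8 rows; each row shifts and turns the pose as measured when the row begins; what a row does not reach is not made up. A row lasts 1/8 s, in which the tool goes at most 62.5 mm and 10.7 degrees, less where a joint would pass 70% of its speed; a pose out of reach is approached as far as the arm can. A call is refused whole if a number of a shift passes 0.0625 or a number of a turn 0.188, either way. A call with a gripper value outside its range is refused whole. "hand" is the finger opening in m, from 0 to 0.0854, set as the call begins (left out, the last holds). The fingers move at their own pace and stop on an object; "newtons" is the grip in N (left out, the last holds). Time passes only in rows, so rows that do not move let the fingers close. It gives the time, the measured TCP pose, the force and the opening at its end, in the units of the state.
- sense(): the state, without advancing time (a new reading comes with each control period).
- get_image(name): name is "scene" or "side" or "wrist"; returns a dict with "frame" (480x640x3 uint8, red, green, blue), "depth" (480x640 float32, mm along the optical axis (not along the pixel's ray), 0 where there is no reading), "fx", "fy", "cx", "cy" (pixels), "R" (3x3) and "t" (3): a world point X has camera coordinates R X + t. Camera axes: x right, y down, z forward; pixel columns grow to the right and rows downward; lengths in mm; the calibration is good to about 2 mm. A picture is of the moment at which its call begins.
- sign_off(): hands the job in, once; it reports no verdict.
Trained networks look in a picture, given as the dict that the camera call returned (one of the last four; its "shot" number tells which), for a name from the list of things; names that differ only in an ending like _2 or _b are one class to them, and where a whole thing is asked for, a point or a joint stands for the part that bears it (a point fixed in the world has none). Each returns a list of dicts, best first, with "confidence" (0 to 1); they miss things now and then, are a little off and sometimes report something else, mostly with a low value. They report only what shows in the picture. A call takes as long as a camera call.
- cut_out(query, picture): "mask" (480x640 bool, what is visible of it).
- landmark_of(query, picture): "point" ([x, y, z] in mm, in the coordinates of the camera as it stood for that picture, good to about 4 mm: a listed point, or the origin of a listed thing).
The state is a dict: "time": time; "joint_positions": joint angles; "dq": joint speeds; "joint_torque": joint torques, N m; "position": TCP position; "ee_rot": TCP orientation; "ft_force": force on the tool from outside, world axes, zero at the start; "moment": the same for the moment, N m; "opening": finger opening in mm.
Only numpy, scipy, OpenCV 4.12 (cv2) and the standard library are available. Lean on these libraries where they do the work, as an engineer would, in place of code of your own. Each camera call takes 0.05 s, during which the arm holds its last target.

## Task

Lock the turning jig: turn the slotted aluminium disc by its black posts until the slot lines up with the steel bar, then push the bar by its red end plate through the slot until the plate rests against the blue guide. Only push with the fingertips: lift nothing, and leave the pigment tin, the tape roll and the plaster moulding where they are.

Things in the scene. Friction and masses are not known exactly. Their poses are not given: they have to be found in the camera images.
- lock_base: Fixed brown board 288 x 84 x 10 mm on the work surface, carrying disc, steel bed and blue guide and keeper. Origin on the disc's axis at the board's underside (z 0 of the work surface); x = way the bar is pushed, z up. In mm: board x -218 to 70; bed x -216 to -41, top z 18; along it up to the guide two low curbs, top z 23, y 12.5 to 16 either side.
- guide_stop (a point): Rear face of the blue guide on the bed, where the red end plate comes to rest: at x -82, y 0, z 18 mm of lock_base, axes as lock_base. The guide runs from here 41 mm towards the disc, is 40 mm wide, its top 40 mm above the work surface; the bar runs in its channel 23.6 mm wide and 16 mm high.
- keeper (a point): Mouth of the blue keeper beyond the disc, at x 41, y 0, z 18 mm of lock_base, axes as lock_base. The keeper is 27 mm long and 40 mm wide, its top 40 mm above the work surface, its channel 25 mm wide; the bar's nose stands 21 mm inside it when the bar is home.
- lock_disc (a joint): Turn of the disc about its vertical axis, rad, counterclockwise from above. The slot lies along the bar's path at 0 and equally at pi; both serve, as it is open at both ends. At pi/2 it lies square across. Starts at 0.5 to 2.64, turns freely from -4 to 7 and stays where it is left (friction 0.04 N m, about 1.6 N at a post).
- disc_centre (a point): Centre of the disc's upper face, 36 mm above the work surface on the disc's axis; turns with it, x along the slot, z up. Aluminium disc 72 mm in diameter on a dark plate 76 mm in diameter, cut right across by one slot 25 mm wide with chamfered mouths, floor 16.5 mm above the work surface. A black post stands either side of the slot.
- post_a (a point): Centre of the top of one black post: 12 mm in diameter, from 36 to 68 mm above the work surface, 25 mm from the disc's axis on the disc's +y side (square to the slot).
- post_b (a point): Centre of the top of the other black post, the same size, 25 mm from the disc's axis on the disc's -y side.
- lock_bar: Loose steel bar, 20 x 14 mm section, about 0.25 kg, lying on the bed and through the guide; slides with about 1 N and stays where left. Origin under its centre line in the plane of the red plate's front face, 18 mm above the work surface; x to the nose, z up. In lock_base's frame its x is -200 to -188 mm at the start and -82 mm when home (plate on guide).
- push_face (a point): Where to push: centre of the rear face of the bar's red upright end plate, 42 mm above the work surface, 12 mm behind lock_bar's origin; axes as the bar. The plate is 12 mm thick along x, 32 mm wide, from 26 to 58 mm above the work surface.
- nose (a point): Middle of the bar's front end, 144 mm ahead of lock_bar's origin; axes as the bar. It tapers to 10 mm wide over the last 13 mm. It starts inside the guide; a nose that meets the disc's rim beside the slot is blocked.
- pigment_tin: Round tin with a brown band, 62 mm in diameter, 49 mm high, loose; bystander. Origin at the centre of its underside.
- tape_roll: Roll of blue masking tape lying flat, 70 mm in diameter, 24 mm high, loose; bystander. Origin at the centre of its underside.
- moulding_piece: White cast length of plaster bead moulding, 34 x 120 x 29 mm, its y axis along its length, loose; bystander. Origin at the centre of its underside.

How it is judged (in metres and radians):
On the way:
1. the disc's slot lies along the bar (angle between the x axis of disc_centre and the x axis of lock_base, either way round below 0.12 rad), for 0.2 s.
At the end, for the whole second after the job is handed in: The bar lies through the disc's slot, its red end plate within 5 mm of the guide, the slot within 0.12 rad of the bar's line, everything at rest (x of lock_bar in the frame of lock_base above -0.087 m and angle between the x axis of disc_centre and the x axis of lock_base, either way round below 0.12 rad and angle between the x axis of lock_bar and the x axis of lock_base, either way round below 0.1 rad and linear speed of lock_bar below 0.01 m/s); the robot touches nothing.
It fails at once if the bar is lifted or tipped out of its bed (z of lock_bar in the frame of lock_base above 0.028 m or angle between lock_bar's own z axis and vertical above 0.15 rad).
It fails at once if the pigment tin is moved or lifted (distance of pigment_tin from where it was at the start of the episode above 0.015 m).
It fails at once if the tape roll is moved or lifted (distance of tape_roll from where it was at the start of the episode above 0.015 m).
It fails at once if the plaster moulding is moved or lifted (distance of moulding_piece from where it was at the start of the episode above 0.015 m).
It also fails if it takes over 48 s, if anything falls off the work surface, if the arm or the gripper's body presses on something with over 40 N, if the wrist force passes 120 N, or if a joint passes its speed limit or range.

## Working session

There is one attempt and no reset: what is moved stays moved. The work goes in short steps, Python scripts to look and compute and a tool call to move; the robot and the scene stay as the last step left them, time stands still between calls to the robot, and variables do not carry over. Pictures are saved under pics/ and viewed, and the job is handed in when it is done.

Besides the shell and the picture viewer there is one more tool, called as a command line: name --argument value ..., lists and objects as JSON in quotes. send_rows: Moves the arm, as the interface text tells. Its arguments: {"type":"object","properties":{"series":{"type":"array"},"hand":{"type":"number"},"newtons":{"type":"number"}},"required":["series"]}

```bash
mkdir -p pics; cat > h.py <<'E'
from bench import *
import numpy as np, cv2
def w(p,im): return np.array(im["R"]).T@(np.array(p)-np.array(im["t"]))
def save(im,n): cv2.imwrite("pics/"+n,cv2.cvtColor(im["frame"],cv2.COLOR_RGB2BGR))
E
python3 - <<'E'
from h import *
s=sense(); print(s)
for c in ["scene","side"]:
    im=get_image(c); save(im,c+"0.png")
    for q in ["guide_stop","keeper","disc_centre","post_a","push_face","nose","lock_bar","lock_base","pigment_tin","tape_roll","moulding_piece"]:
        try:
            for d in landmark_of(q,im)[:3]: print(c,q,round(d["confidence"],2),w(d["point"],im).round(1))
        except Exception as e: print(q,e)
E
```

```text
{'time': 0.0, 'joint_positions': array([ 1.19638963e+00,  1.24495827e-01,  1.65168317e+00,  3.32901761e-05,
        1.36748874e+00, -8.26375409e-02]), 'dq': array([ 0.00059936, -0.00123161, -0.00107146, -0.00022966,  0.00099672,
        0.0005017 ]), 'joint_torque': array([ 2.39577123e-03, -4.23619473e+01, -3.65450299e+01,  3.34943832e-05,
        7.02951453e-03,  1.20938020e-05]), 'position': array([186.78886081, 621.94509643, 230.05359976]), 'ee_rot': array([ 0.56775178,  0.42137398, -0.42263177, -0.56699583]), 'ft_force': array([-0.11483668, -0.38611764, -0.14853034]), 'moment': array([ 0.02341962, -0.02535311, -0.0059891 ]), 'opening': 85.33350574477961}
scene guide_stop 0.87 [476.2 157.   21. ]
scene keeper 0.72 [483.7  39.5  21.3]
scene disc_centre 0.94 [480.6  78.7  40.7]
scene disc_centre 0.38 [482.5  53.5  65.8]
scene post_a 0.93 [479.5 102.9  68.7]
scene post_a 0.31 [474.8 152.2  19.2]
scene push_face 0.76 [470.9 281.4  40.7]
scene push_face 0.61 [486.5 433.5   0.9]
scene nose 0.96 [475.6 131.   27.4]
scene lock_bar 0.8 [467.1 269.2  20.6]
scene lock_base 0.95 [481.7  78.5 
[... 182 characters left out ...]
  3.8]
scene tape_roll 0.61 [480.1  79.3  36.7]
scene moulding_piece 0.66 [485.5 436.5   4. ]
side guide_stop 0.7 [474.4 161.9  21.9]
side keeper 0.56 [482.2  33.1  18.2]
side keeper 0.18 [482.5 122.5  21.9]
side disc_centre 0.73 [470.7 281.4  47.8]
side disc_centre 0.67 [476.5  78.7  33.1]
side post_a 0.72 [477.7  54.5  67.3]
side post_a 0.61 [483.2 103.9  71.7]
side push_face 0.64 [469.  278.1  46. ]
side nose 0.87 [482.6 122.1  25.6]
side lock_bar 0.89 [474.5 263.7  22. ]
side lock_base 0.71 [4.796e+02 7.660e+01 4.000e-01]
side pigment_tin 0.94 [582.  185.3  -3.4]
side pigment_tin 0.53 [477.7  56.9  64.9]
side tape_roll 0.65 [582.8  85.3   4.5]
side moulding_piece 0.88 [492.5 435.1  -2.9]
```

View pics/scene0.png

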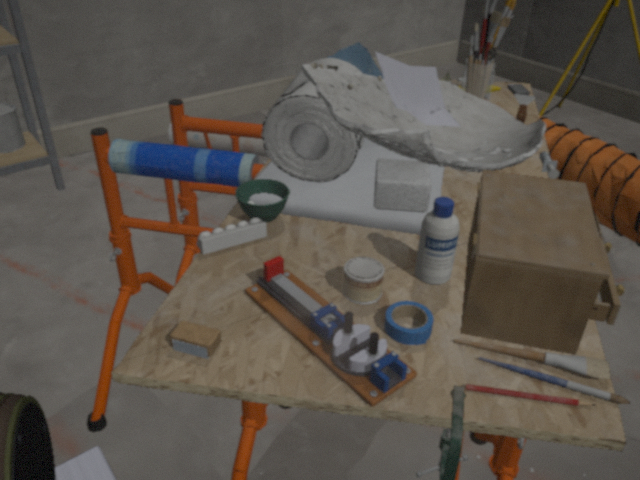

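View pics/side0.png

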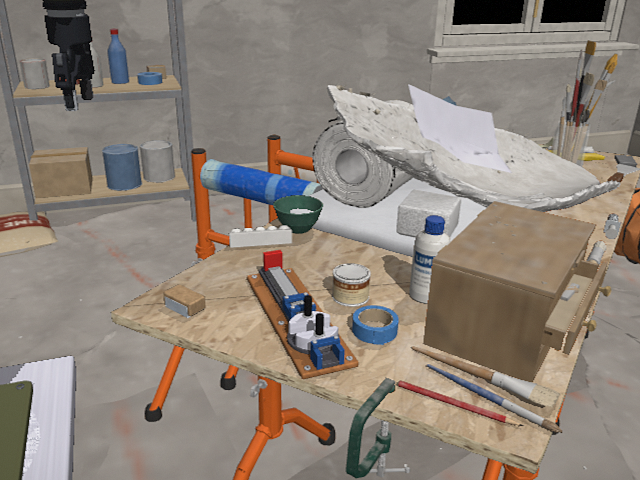

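Both views show the jig running along world −y, with the red plate at about (273,265) in the scene view and the posts in line with the bar. So the slot is roughly square across. Next I'll measure it more exactly from the depth.

```bash
cat >> h.py <<'E'
def cloud(im,mask=None):
    d=im["depth"]; m=d>0
    if mask is not None: m&=mask
    v,u=np.nonzero(m); z=d[v,u]
    P=np.stack([(u-im["cx"])/im["fx"]*z,(v-im["cy"])/im["fy"]*z,z],1)
    return (P-np.array(im["t"]))@np.array(im["R"])
E
python3 - <<'E'
from h import *
for c in ["scene","side"]:
    im=get_image(c)
    for q in ["post_a","lock_base","lock_disc","lock_bar","pigment_tin","tape_roll"]:
        for d in cut_out(q,im)[:3]:
            P=cloud(im,d["mask"]); 
            print(c,q,round(d["confidence"],2),len(P),np.median(P,0).round(1),np.percentile(P,3,axis=0).round(),np.percentile(P,97,axis=0).round())
            if q=="lock_base" :
                B=P[abs(P[:,2]-10)<4]
                if len(B)>20: print("  rect",cv2.minAreaRect(B[:,:2].astype(np.float32)))
    A=cloud(im); A=A[(abs(A[:,0]-480)<50)&(abs(A[:,1]-78)<45)]
    H=A[(A[:,2]>50)&(A[:,2]<76)]
    if len(H)>5:
        _,l,ce=cv2.kmeans(H[:,:2].astype(np.float32),2,None,(3,50,.01),5,cv2.KMEANS_PP_CENTERS); print("posts",ce,np.bincount(l.ravel()))
E
```

```text
scene post_a 0.8 2253 [472.   83.1  34.9] [444.  45.  15.] [505. 106.  68.]
scene lock_base 0.96 8162 [458.8  96.3  16.9] [432.  11.   3.] [510. 279.  52.]
  rect ((474.7445983886719, 152.00762939453125), (85.17201232910156, 289.0635681152344), 2.436985731124878)
scene lock_disc 0.7 2217 [471.6  83.8  35. ] [444.  45.  15.] [504. 106.  68.]
scene lock_bar 0.78 1363 [468.9 233.1  32.8] [455. 139.  21.] [484. 277.  59.]
scene lock_bar 0.29 2183 [472.2  83.8  35.2] [445.  46.  15.] [505. 106.  68.]
scene pigment_tin 0.55 1595 [569.3 176.5  42.9] [551. 159.   4.] [603. 212.  49.]
scene tape_roll 0.64 1548 [574.   81.3  20.2] [546.  51.   3.] [608. 114.  26.]
posts [[476.9078    51.762802]
 [475.9264   101.43957 ]] [140 127]
side post_a 0.86 1675 [473.6  71.2  36.1] [445.  43.  15.] [507. 108.  68.]
side lock_base 0.81 5576 [463.   89.9  18.1] [434.   9.   7.] [514. 274.  58.]
  rect ((475.0421447753906, 150.7117919921875), (84.56338500976562, 289.0184326171875), 2.4903507232666016)
side lock_disc 0.62 1554 [473.1  71.4  36.3] [445.  44.  16.] [505. 104.  68.]
side lock_bar 0.69 865 [469.9 247.7  33.9] [455. 145.  22.] [484. 274.  59.]
side pigment_tin 0.81 1436 [573.9 169.5  38.4] [551. 158.   3.] [605. 210.  50.]
side tape_roll 0.81 1468 [577.   76.9  18.6] [546.  49.   2.] [609. 116.  26.]
posts [[478.05658   49.880802]
 [477.75577  100.015976]] [125 112]
```

```bash
python3 - <<'E'
from h import *
from scipy.spatial.transform import Rotation as R
s=sense(); M=R.from_quat(s["ee_rot"]).as_matrix(); print(M.round(3)); print(s["time"],s["position"])
E
```

```text
[[ 0.288  0.    -0.958]
 [ 0.958 -0.     0.288]
 [-0.    -1.    -0.   ]]
1.9 [187.02067568 622.49524645 231.32749266]
```

send_rows --series '[0.04, -0.05, 0, 0, 0, 0, 0.04, -0.06, 0, 0, 0, 0, 0.04, -0.06, 0, 0, 0, 0, 0.04, -0.06, 0, 0, 0, 0, 0.03, -0.06, 0, 0, 0, 0]' --hand 0

```text
time: 2.52
position: [358.7, 359.9, 231.7]
ee_rot: [0.566, 0.425, -0.423, -0.566]
ft_force: [1.1, -0.4, 0.4]
opening: 0.3
```

send_rows --series '[0.03, -0.052, 0, 0, 0, 0.067, 0.03, -0.052, -0.02, 0, 0, 0.067, 0.03, -0.052, -0.02, 0, 0, 0.067, 0.03, -0.052, -0.02, 0, 0, 0.067, 0.023, -0.048, 0, 0, 0, 0.067, 0, 0, 0, 0, 0, 0]'

```text
time: 3.28
position: [503.4, 98.3, 174.8]
ee_rot: [0.486, 0.518, -0.51, -0.485]
ft_force: [-0.2, 0.7, 0.6]
opening: -0.1
```

```bash
python3 - <<'E'
from h import *
from scipy.spatial.transform import Rotation as R
s=sense(); M=R.from_quat(s["ee_rot"]).as_matrix(); print(M.round(3)); print(s["time"],s["position"],s["joint_positions"].round(2))
im=get_image("wrist"); save(im,"wrist1.png")
for q in ["disc_centre","post_a","lock_disc","lock_base","guide_stop"]:
  for d in landmark_of(q,im)[:2]: print(q,round(d["confidence"],2),w(d["point"],im).round(1))
save(get_image("side"),"side1.png")
A=cloud(im); A=A[(abs(A[:,0]-480)<50)&(abs(A[:,1]-78)<45)]
H=A[(A[:,2]>60)&(A[:,2]<74)]; print(len(H))
if len(H)>5:
    _,l,ce=cv2.kmeans(H[:,:2].astype(np.float32),2,None,(3,50,.01),5,cv2.KMEANS_PP_CENTERS); print("posts",ce,np.bincount(l.ravel()))
E
```

```text
[[-0.057  0.008 -0.998]
 [ 0.998  0.007 -0.057]
 [ 0.007 -1.    -0.008]]
3.275 [503.44155903  98.33398761 174.81926275] [ 0.08 -0.15  2.02  0.01  1.26 -1.55]
disc_centre 0.84 [476.9  81.   32.5]
post_a 0.84 [481.6 107.2  67.4]
post_a 0.56 [477.8  54.5  68.8]Traceback (most recent call last):
  File "<stdin>", line 6, in <module>
ValueError: it knows: disc_centre, guide_stop, keeper, lock_bar, lock_base, moulding_piece, nose, pigment_tin, post, push_face, tape_roll
```

```bash
python3 - <<'E'
from h import *
im=get_image("side"); save(im,"side1.png")
im=get_image("wrist"); save(im,"wrist2.png")
A=cloud(im); A=A[(abs(A[:,0]-480)<50)&(abs(A[:,1]-78)<45)]
H=A[(A[:,2]>62)&(A[:,2]<74)]; print(len(H))
if len(H)>5:
    _,l,ce=cv2.kmeans(H[:,:2].astype(np.float32),2,None,(3,50,.01),5,cv2.KMEANS_PP_CENTERS); print("posts",ce,np.bincount(l.ravel()))
E
```

```text
440
posts [[477.8544   55.10147]
 [476.98663 104.45497]] [224 216]
```

View pics/wrist2.png

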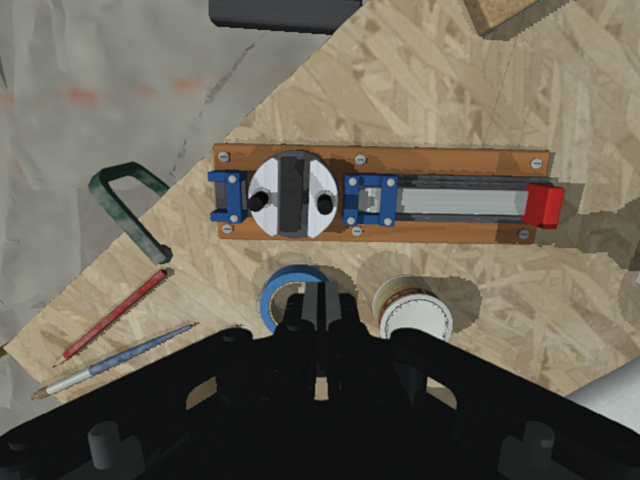

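View pics/side1.png

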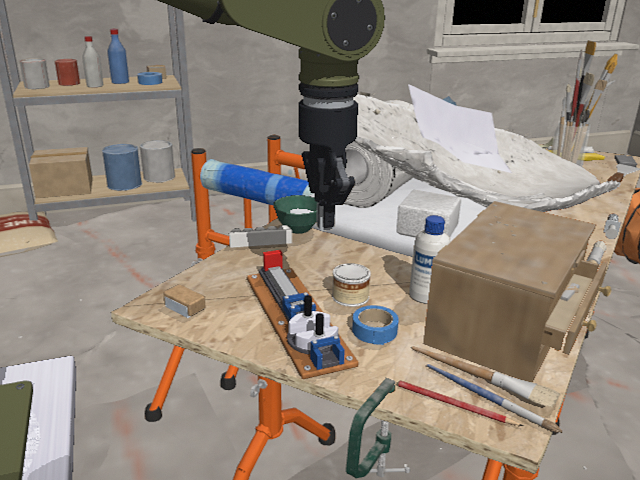

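The wrist view shows the slot square across, with the posts at pixels (260,202) and (325,205). The shut fingers are narrow and on the tape and tin side of the disc. I'll descend beside the guide-side post.

send_rows --series '[0, 0.003, -0.05, 0, 0, 0, 0, 0.003, -0.05, 0, 0, 0, 0, 0, -0.025, 0, 0, 0, 0, 0, 0, 0, 0, 0]'

```text
time: 4.03
position: [501.4, 114.3, 49.8]
ee_rot: [0.483, 0.524, -0.512, -0.48]
ft_force: [0.3, -0.4, 0.4]
opening: -0.1
```

```bash
python3 - <<'E'
from h import *
s=sense(); print(s["time"],s["position"],s["ft_force"])
im=get_image("side"); 
f=im["frame"][260:400,230:420]; cv2.imwrite("pics/side2.png",cv2.cvtColor(cv2.resize(f,None,fx=4,fy=4),cv2.COLOR_RGB2BGR))
E
```

```text
4.025 [501.4132218  114.32718112  49.75549445] [ 0.27840606 -0.39627058  0.42937338]
```

View pics/side2.png

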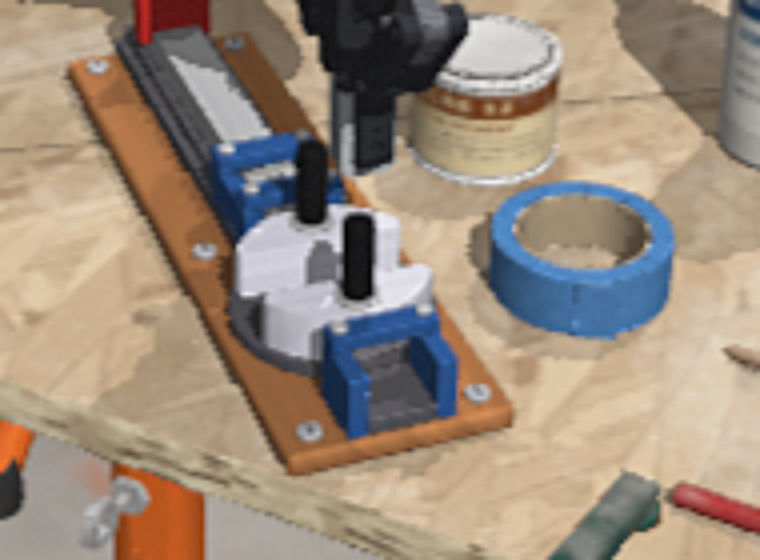

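send_rows --series '[-0.005, -0.01, 0, 0, 0, 0, 0, 0, 0, 0, 0, 0]'

```text
time: 4.32
position: [499.1, 104.8, 54.4]
ee_rot: [0.484, 0.526, -0.51, -0.478]
ft_force: [-0.4, 0.2, 0.2]
opening: -0.3
```

send_rows --series '[-0.004, 0, -0.003, 0, 0, 0, -0.0047, 0.0024, -0.001, 0, 0, 0.16, -0.005, 0.0015, 0, 0, 0, 0.16, -0.0053, 0.0006, 0, 0, 0, 0.16, 0, 0, 0, 0, 0, 0]'

```text
time: 4.95
position: [483.7, 109.6, 54.5]
ee_rot: [0.345, 0.632, -0.607, -0.336]
ft_force: [1.2, -0.1, -0.3]
opening: -0.0
```

```bash
cat > chk.py <<'E'
from h import *
import sys
from scipy.spatial.transform import Rotation as R
s=sense(); M=R.from_quat(s["ee_rot"]).as_matrix(); print(round(s["time"],2),s["position"].round(1),s["ft_force"].round(1),"zang",np.degrees(np.arctan2(M[1,2],M[0,2]))%360, "tilt",M[:,1].round(3))
im=get_image("side")
f=im["frame"][260:400,230:420]; cv2.imwrite("pics/%s_s.png"%sys.argv[1],cv2.cvtColor(cv2.resize(f,None,fx=4,fy=4),cv2.COLOR_RGB2BGR))
im=get_image("scene")
f=im["frame"][240:420,230:430]; cv2.imwrite("pics/%s_c.png"%sys.argv[1],cv2.cvtColor(cv2.resize(f,None,fx=3,fy=3),cv2.COLOR_RGB2BGR))
E
python3 chk.py a
```

```text
4.95 [483.7 109.6  54.5] [ 1.2 -0.1 -0.3] zang 212.4162592541499 tilt [ 0.027  0.025 -0.999]
```

View pics/a_s.png

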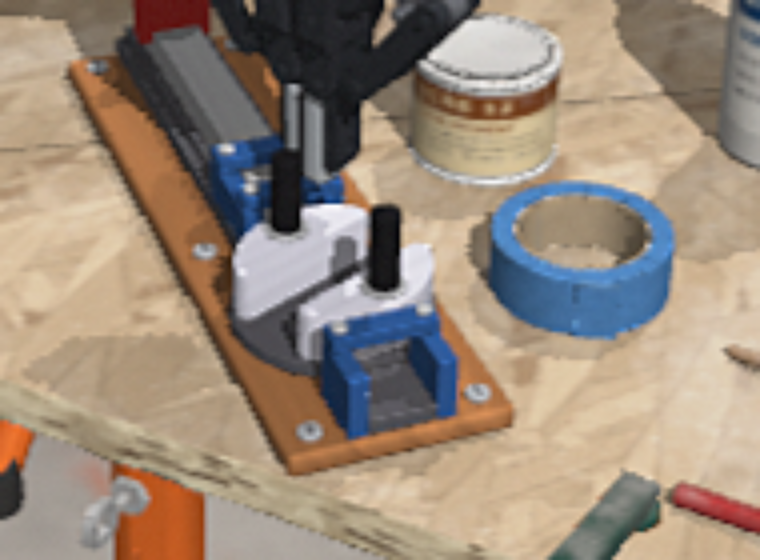

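send_rows --series '[-0.0053, 0.0005, -0.003, -0.02, 0.02, 0.14, -0.0053, -0.0004, 0, 0, 0, 0.14, -0.0051, -0.0013, 0, 0, 0, 0.14, -0.0048, -0.0022, 0, 0, 0, 0.14, 0, 0, 0, 0, 0, 0]'

```text
time: 5.68
position: [466.3, 107.2, 53.2]
ee_rot: [0.156, 0.695, -0.685, -0.153]
ft_force: [-0.1, 0.3, -0.5]
opening: -0.2
```

```bash
python3 chk.py b
```

```text
5.67 [466.3 107.2  53.2] [-0.1  0.3 -0.5] zang 244.75359432616008 tilt [ 0.007  0.012 -1.   ]
```

View pics/b_s.png

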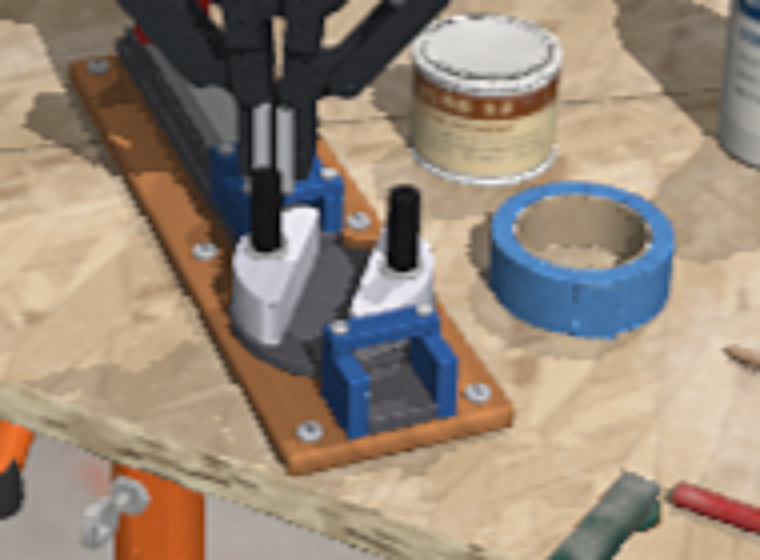

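send_rows --series '[-0.0047, -0.0024, 0, 0, 0, 0.15, -0.0042, -0.0032, 0, 0, 0, 0.15, -0.002, -0.002, 0, 0, 0, 0.1, 0, 0, 0, 0, 0, 0]'

```text
time: 6.28
position: [453.8, 121.1, 53.5]
ee_rot: [-0.029, -0.701, 0.713, 0.021]
ft_force: [0.7, 0.9, 0.2]
opening: -0.4
```

```bash
cat > ang.py <<'E'
from h import *
im=get_image("scene"); im2=get_image("side")
for im in (im,im2):
    A=cloud(im); A=A[(np.hypot(A[:,0]-477.7,A[:,1]-78.5)<36)]
    # disc-top edge & posts near side: fit slot from white top points z 36
    T=A[abs(A[:,2]-36)<2.5]; F=A[abs(A[:,2]-17)<4]
    H=A[(A[:,2]>42)&(A[:,2]<70)&(np.hypot(A[:,0]-477.7,A[:,1]-78.5)<33)]
    _,l,ce=cv2.kmeans(H[:,:2].astype(np.float32),2,None,(3,50,.01),5,cv2.KMEANS_PP_CENTERS); d=ce[0]-ce[1]
    print("posts",ce,np.bincount(l.ravel()),"dir",np.degrees(np.arctan2(d[1],d[0])))
    if len(T)>30:
        # best separating direction: maximise empty band
        best=max((( (abs((T[:,0]-477.7)*np.sin(a)-(T[:,1]-78.5)*np.cos(a)-o)>11).mean(),a,o) for a in np.arange(0,np.pi,.01) for o in (-3,-2,-1,0,1,2,3)))
        print("slot",best[0],np.degrees(best[1]),best[2],len(T))
E
python3 chk.py c; python3 ang.py
```

```text
6.28 [453.8 121.1  53.5] [0.7 0.9 0.2] zang 265.94670536630025 tilt [ 0.01  -0.017 -1.   ]
posts [[500.11902  69.20039]
 [452.58353  83.70613]] [173 178] dir -16.969877
slot 1.0 76.2033867523995 0 671
posts [[501.4467    67.433334]
 [453.71796   82.02239 ]] [154 164] dir -16.996618
slot 1.0 75.63042895726866 1 396
```

View pics/c_s.png

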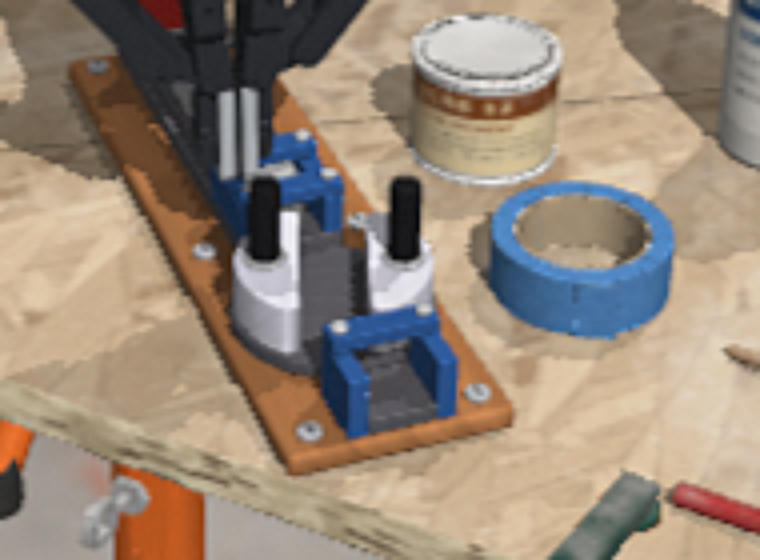

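send_rows --series '[0, -0.008, -0.003, 0, 0, 0.05, 0, -0.008, 0, 0, 0, 0.05, 0, 0, 0, 0, 0, 0, 0, 0, 0, 0, 0, 0]'

```text
time: 6.98
position: [449.5, 128.2, 48.4]
ee_rot: [-0.008, -0.687, 0.726, -0.007]
ft_force: [-0.1, -0.0, 0.5]
opening: 0.1
```

```bash
python3 chk.py d; python3 ang.py
```

```text
6.97 [449.5 128.2  48.4] [-0.1 -0.   0.5] zang 269.8710446135159 tilt [ 0.021 -0.055 -0.998]
posts [[452.55197   83.758995]
 [500.1873    69.21493 ]] [178 167] dir 163.02145
slot 1.0 77.92226013779197 0 689
posts [[453.6941   82.0607 ]
 [501.34872  67.15208]] [160 154] dir 162.62785
slot 1.0 75.63042895726866 1 401
```

```bash
python3 -c "
from bench import *
print(sense()['joint_positions'])"
```

```text
[ 0.19670274 -0.09243213  2.20038221 -0.06788417  1.02483347 -2.90758895]
```

send_rows --series '[0, 0, 0.005, 0, 0, -0.17, 0, 0, 0.005, 0, 0, -0.18, 0, 0, 0, 0, 0, -0.18, 0, 0, 0, 0, 0, -0.18, 0, 0, 0, 0, 0, -0.18, 0, 0, 0, 0, 0, -0.18, 0, 0, 0, 0, 0, -0.18, 0, 0, 0, 0, 0, 0]'

```text
time: 8.18
position: [450.5, 127.1, 59.4]
ee_rot: [-0.421, -0.544, 0.584, 0.431]
ft_force: [-0.3, 0.1, 0.3]
opening: 0.1
```

```bash
python3 chk.py e; python3 -c "
from bench import *
print(sense()['joint_positions'])"
```

```text
8.18 [450.5 127.1  59.4] [-0.3  0.1  0.3] zang 195.81932022492848 tilt [-0.046 -0.035 -0.998]
[ 0.1762969  -0.07096552  2.15901201 -0.03015483  1.1050276  -1.657997  ]
```

send_rows --series '[0.002, -0.005, -0.004, 0.02, -0.025, -0.12, 0, -0.005, -0.004, 0.015, -0.02, -0.11, 0, -0.003, 0, 0, 0, 0, 0, 0, 0, 0, 0, 0]'

```text
time: 8.78
position: [452.6, 114.0, 51.5]
ee_rot: [0.485, 0.514, -0.512, -0.489]
ft_force: [0.6, -0.2, 0.4]
opening: -0.1
```

```bash
python3 chk.py f
```

```text
8.78 [452.6 114.   51.5] [ 0.6 -0.2  0.4] zang 182.95353333593536 tilt [-0.002  0.006 -1.   ]
```

View pics/f_s.png

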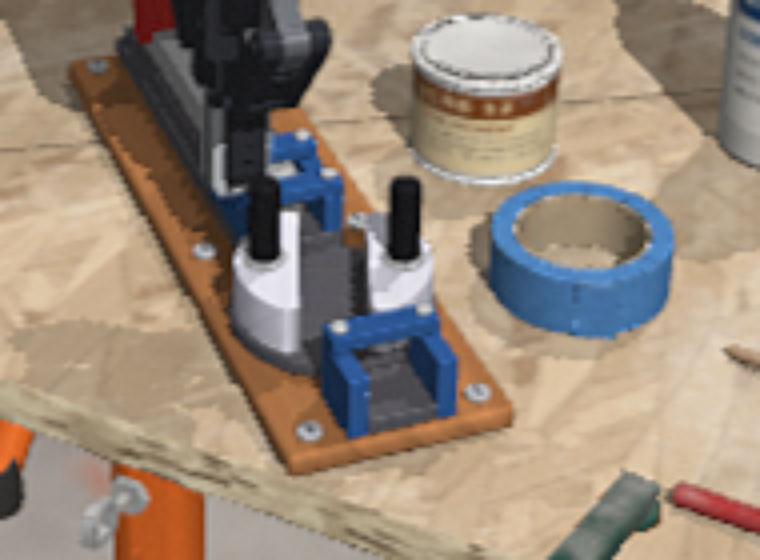

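send_rows --series '[0, -0.006, 0, 0, 0, 0, 0, -0.006, 0, 0, 0, 0, 0, 0, 0, 0, 0, 0]'

```text
time: 9.25
position: [452.1, 102.5, 51.6]
ee_rot: [0.484, 0.514, -0.512, -0.49]
ft_force: [0.6, 0.2, 0.6]
opening: 0.1
```

```bash
python3 chk.py g; python3 ang.py
```

```text
9.25 [452.1 102.5  51.6] [0.6 0.2 0.6] zang 183.0160778165708 tilt [-0.004  0.007 -1.   ]
posts [[451.75583   81.18867 ]
 [500.94415   72.908066]] [198 163] dir 170.44414
slot 1.0 81.93296470370773 1 702
posts [[453.01852   80.45047 ]
 [502.18005   71.122375]] [181 157] dir 169.25621
slot 1.0 83.6518380891002 1 427
```

send_rows --series '[0, -0.005, 0, 0, 0, 0, 0, 0, 0, 0, 0, 0]'

```text
time: 9.7
position: [451.8, 97.9, 51.5]
ee_rot: [0.483, 0.514, -0.512, -0.49]
ft_force: [0.3, 0.3, 0.0]
opening: 0.2
```

```bash
python3 chk.py i; python3 ang.py
```

```text
9.7 [451.8  97.9  51.5] [0.3 0.3 0. ] zang 183.03742300933615 tilt [-0.005  0.008 -1.   ]
posts [[501.05215  77.56455]
 [451.28238  77.21826]] [164 206] dir 0.39864892
slot 1.0 93.96507840145502 0 741
posts [[452.3828   76.05657]
 [502.5029   75.70879]] [205 156] dir 179.60243
slot 1.0 96.2569095819783 0 432
```

View pics/i_s.png

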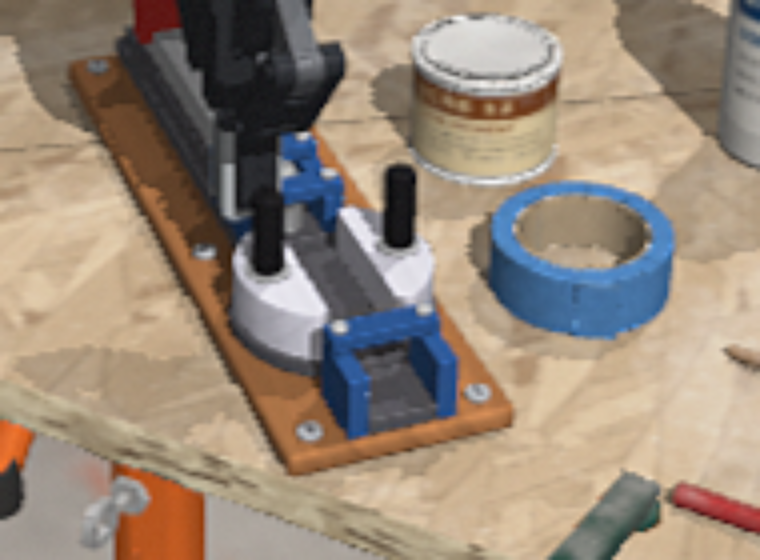

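send_rows --series '[0, 0.012, 0.01, 0, 0, 0, 0, 0.02, 0.03, 0, 0, 0, 0.003, 0.05, 0.02, 0, 0, 0, 0.005, 0.06, 0, 0, 0, 0, 0.005, 0.05, 0, 0, 0, 0, 0.003, 0.02, 0, 0, 0, 0, 0, 0, 0, 0, 0, 0]'

```text
time: 10.78
position: [469.2, 320.5, 119.6]
ee_rot: [0.485, 0.517, -0.509, -0.489]
ft_force: [0.5, -0.4, -0.2]
opening: -0.1
```

```bash
python3 chk.py j; python3 ang.py; python3 - <<'E'
from h import *
im=get_image("wrist"); save(im,"wj.png")
for d in cut_out("moulding_piece",im)[:1]:
  P=cloud(im,d["mask"]); print(d["confidence"],np.percentile(P,3,axis=0),np.percentile(P,97,axis=0))
for q in ("push_face","moulding_piece"):
  for d in landmark_of(q,im)[:1]: print(q,d["confidence"],w(d["point"],im))
E
```

```text
10.78 [469.2 320.5 119.6] [ 0.5 -0.4 -0.2] zang 183.01092640727768 tilt [ 0.003  0.011 -1.   ]
posts [[501.14728  77.5474 ]
 [451.4179   75.44547]] [162 174] dir 2.4202998
slot 1.0 92.24620501606255 0 774
posts [[502.44727  75.75496]
 [452.67963  73.65862]] [153 166] dir 2.4120142
slot 1.0 97.40282517223994 0 429
0.59 [427.95840311 413.28689395   2.3276368 ] [536.90107731 448.08419201  28.17949996]
push_face 0.97 [470.70277152 284.34347152  43.48354397]
moulding_piece 0.67 [491.11653723 438.6813333   -3.13429158]
```

View pics/wj.png

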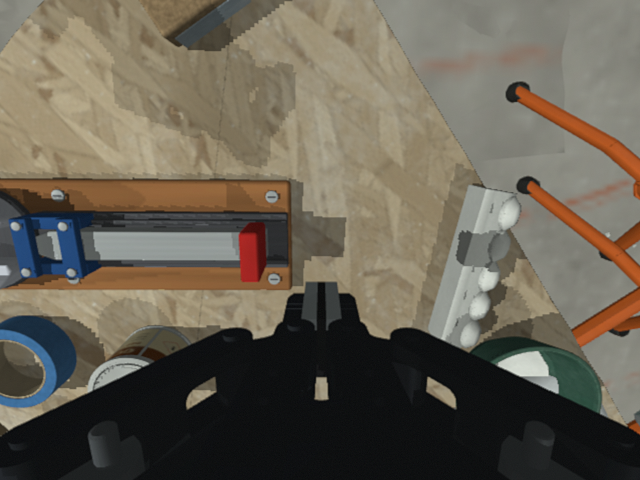

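View pics/j_s.png

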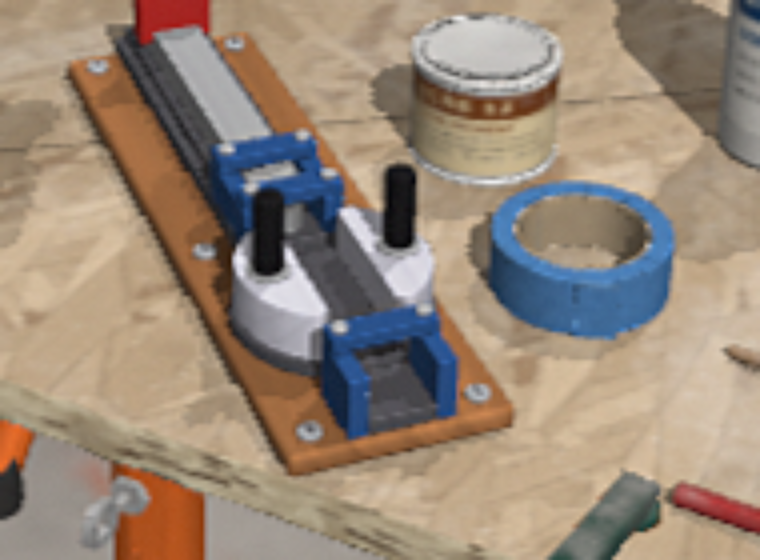

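Posts read 2.4°, which is in line with the bar. The plate is at pixel (252,251), and the fingers are behind it with room to descend.

send_rows --series '[0, 0, -0.035, 0, 0, 0, 0, 0, -0.03, 0, 0, 0, 0, 0, -0.008, 0, 0, 0, 0, 0, 0, 0, 0, 0]'

```text
time: 11.68
position: [470.8, 316.9, 46.4]
ee_rot: [0.487, 0.516, -0.507, -0.49]
ft_force: [0.1, -0.7, 0.9]
opening: -0.1
```

send_rows --series '[-0.001, -0.01, -0.003, 0, 0, 0, 0, -0.01, 0, 0, 0, 0, 0, -0.01, 0, 0, 0, 0, 0.0005, -0.01, 0, 0, 0, 0, 0.0005, -0.01, 0, 0, 0, 0, 0, 0, 0, 0, 0, 0]'

```text
time: 12.42
position: [473.1, 264.0, 47.1]
ee_rot: [0.488, 0.518, -0.504, -0.49]
ft_force: [0.1, -0.1, 0.7]
opening: 0.3
```

```bash
python3 chk.py k
```

```text
12.43 [473.1 264.   47.1] [ 0.1 -0.1  0.7] zang 182.56170886541523 tilt [ 0.012  0.016 -1.   ]
```

View pics/k_c.png

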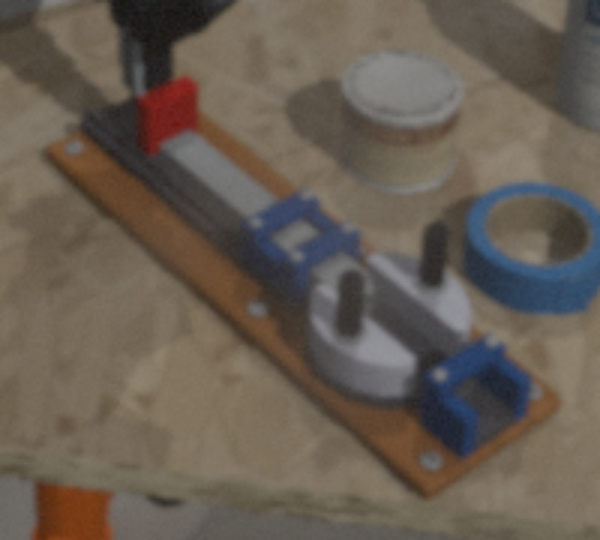

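The bar is sliding and its nose is entering the slot. I'll correct x by −3 mm and carry on.

send_rows --series '[-0.002, -0.009, -0.003, -0.015, 0.01, 0, 0, -0.009, 0, 0, 0, 0, 0, -0.009, 0, 0, 0, 0, 0, -0.009, 0, 0, 0, 0, 0, -0.009, 0, 0, 0, 0, 0, 0, 0, 0, 0, 0]'

```text
time: 13.28
position: [471.3, 217.3, 44.3]
ee_rot: [0.489, 0.512, -0.511, -0.488]
ft_force: [0.2, -0.4, 1.1]
opening: -0.1
```

```bash
python3 chk.py l; python3 ang.py
```

```text
13.28 [471.3 217.3  44.3] [ 0.2 -0.4  1.1] zang 182.63274648852138 tilt [ 0.002  0.001 -1.   ]
posts [[501.20706  77.53571]
 [451.42508  75.50814]] [164 171] dir 2.3323133
slot 0.8895281933256617 92.81916281119337 1 869
posts [[452.74857  73.83323]
 [502.44318  75.57444]] [169 154] dir -177.99327
slot 0.757679180887372 103.13240312354819 -3 586
```

View pics/l_c.png

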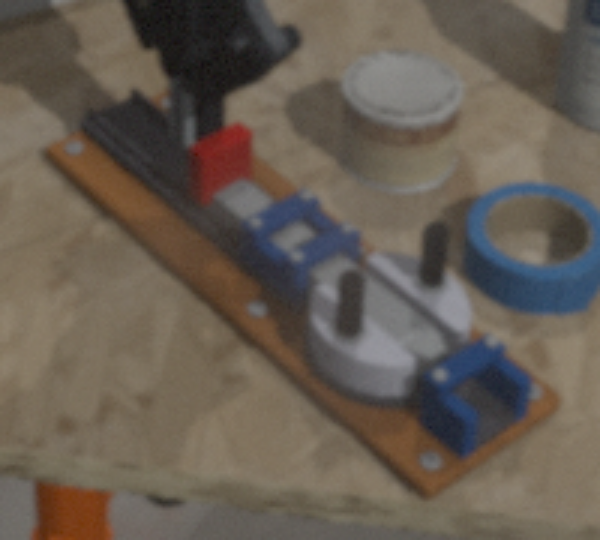

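send_rows --series '[0, -0.008, 0, 0, 0, 0, 0, -0.008, 0, 0, 0, 0, 0.001, -0.007, 0, 0, 0, 0, 0, -0.003, 0, 0, 0, 0, 0, 0, 0, 0, 0, 0]'

```text
time: 14.1
position: [473.1, 191.3, 45.1]
ee_rot: [0.488, 0.513, -0.51, -0.488]
ft_force: [-0.1, 0.5, 1.1]
opening: -0.0
```

send_rows --series '[0, -0.003, 0, 0, 0, 0, 0, -0.002, 0, 0, 0, 0]'

```text
time: 14.35
position: [473.0, 186.2, 45.1]
ee_rot: [0.488, 0.513, -0.51, -0.488]
ft_force: [0.0, 3.3, 0.8]
opening: -0.2
```

send_rows --series '[0, -0.002, 0, 0, 0, 0, 0, 0, 0, 0, 0, 0]'

```text
time: 14.6
position: [473.1, 186.4, 45.2]
ee_rot: [0.487, 0.515, -0.508, -0.489]
ft_force: [0.0, 2.4, 0.3]
opening: 0.1
```

```bash
python3 chk.py m
```

```text
14.6 [473.1 186.4  45.2] [0.  2.4 0.3] zang 182.6338816004523 tilt [ 0.004  0.009 -1.   ]
```

View pics/m_s.png

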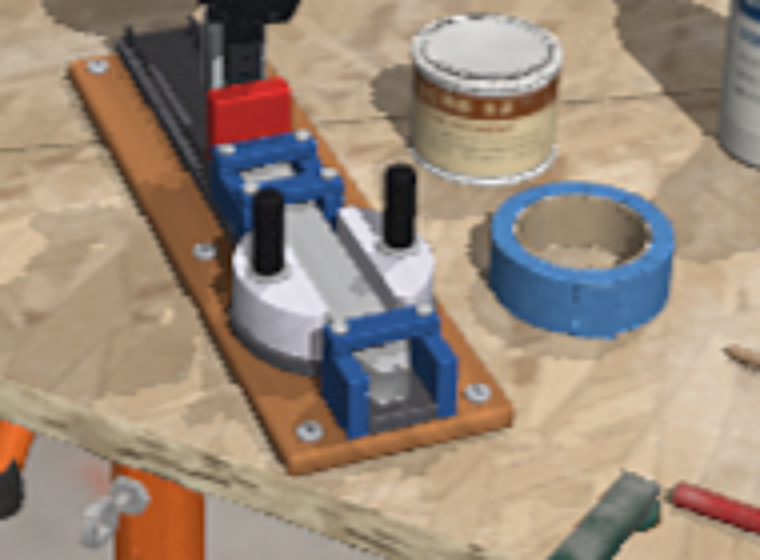

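send_rows --series '[0, -0.006, 0, 0, 0, 0, 0, -0.006, 0, 0, 0, 0]'

```text
time: 14.95
position: [473.2, 185.6, 45.8]
ee_rot: [0.483, 0.52, -0.498, -0.498]
ft_force: [0.9, 32.7, -5.2]
opening: -0.0
```

send_rows --series '[0, 0.01, 0, 0, 0, 0, 0, 0.02, 0, 0, 0, 0, 0, 0.02, 0.03, 0, 0, 0, 0, 0.02, 0.04, 0, 0, 0, 0, 0.02, 0.04, 0, 0, 0, 0, 0, 0, 0, 0, 0]'

```text
time: 15.7
position: [470.2, 274.9, 155.9]
ee_rot: [0.484, 0.516, -0.503, -0.497]
ft_force: [0.6, -0.3, -0.2]
opening: 0.1
```

```bash
python3 chk.py n; python3 ang.py; python3 - <<'E'
from h import *
for c in ("wrist","side","scene"):
  im=get_image(c)
  for q in ("push_face","lock_bar","nose","pigment_tin","tape_roll","moulding_piece"):
    for d in landmark_of(q,im)[:1]: print(c,q,round(d["confidence"],2),w(d["point"],im).round(1))
  f=cv2.cvtColor(im["frame"],cv2.COLOR_RGB2HSV); m=((f[...,0]<8)|(f[...,0]>172))&(f[...,1]>150)&(f[...,2]>80)
  P=cloud(im,m); P=P[(abs(P[:,0]-473)<30)&(P[:,2]>24)&(P[:,1]>140)&(P[:,1]<300)]
  if len(P)>5: T=P[P[:,2]>53]; print(" red y",np.percentile(P[:,1],[3,97]).round(1),"top",np.percentile(T[:,1],[3,50,97]) if len(T) else 0)
save(get_image("wrist"),"wn.png")
E
```

```text
15.7 [470.2 274.9 155.9] [ 0.6 -0.3 -0.2] zang 182.23661939784844 tilt [ 0.     0.027 -1.   ]
posts [[451.39914  75.47376]
 [501.01556  77.39021]] [175 164] dir -177.78802
slot 0.9637952559300874 91.67324722093173 1 801
posts [[452.73837   73.725494]
 [502.62656   75.7171  ]] [162 158] dir -177.71388
slot 0.8635477582846004 91.67324722093173 1 513
wrist push_face 0.72 [471.5 175.3  42.6]
wrist lock_bar 0.86 [473.7 158.2  16. ]
wrist moulding_piece 0.78 [489.4 439.3   1. ]
 red y [162.7 173.2] top [162.73787859 168.19570566 173.18941026]
side push_face 0.71 [473.9 170.   44.6]
side lock_bar 0.69 [477.1 158.6  19.3]
side nose 0.78 [483.1  16.6  20.6]
side pigment_tin 0.88 [580.1 188.6  -1.7]
side tape_roll 0.6 [580.3  87.1   2.2]
side moulding_piece 0.67 [4.922e+02 4.345e+02 1.000e-01]
 red y [158.  169.1] top [158.35304802 161.35293587 170.10392365]
scene push_face 0.69 [581.6  84.7   0.8]
scene lock_bar 0.55 [471.7 157.6  22.6]
scene nose 0.85 [482.2  22.1  24.6]
scene pigment_tin 0.64 [581.  190.8   0.8]
scene tape_roll 0.64 [5.849e+02 8.690e+01 3.000e-01]
scene moulding_piece 0.9 [486.6 433.9   1.4]
 red y [159.4 169.8] top [159.78636726 163.27663562 169.98748406]
```

View pics/wn.png

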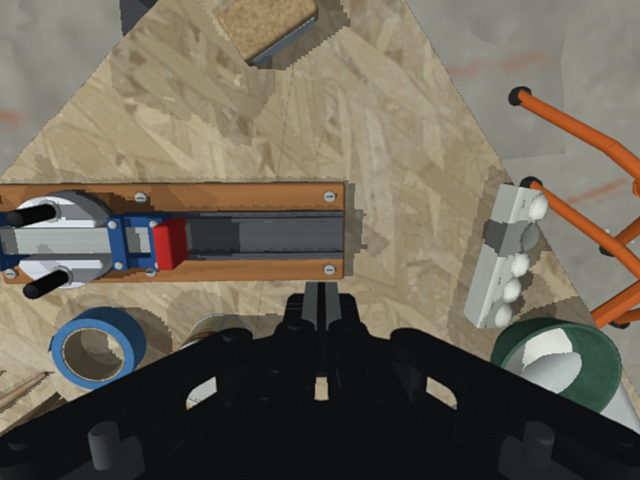

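The wrist view shows the red plate at (168,243) hard against the blue guide, the bar through the slot, and the gripper clear.

```bash
python3 - <<'E'
from bench import *
print(sense()["time"],sense()["dq"].round(4)); print(sign_off())
E
```

```text
17.0 [-0.002   0.0003 -0.0015  0.0003 -0.0002 -0.0003]
the job is handed in; nothing more can be done
None
```

The jig is locked and the job is handed in, at about 17 s of the 48 s allowed. I turned the disc about 90° by pushing one black post. Then I pushed the red plate about 110 mm until it stopped against the blue guide.

**What the last checks showed:**
- **Disc:** the line through the posts is at 2.2–2.3°, against 2.45° for the board. That puts the slot well under 1° off the bar's line; the limit is about 7°.
- **Bar:** the plate stopped within 1 mm of where I had predicted. An extra push of up to 33 N moved it no further. The pictures show the plate on the guide and the nose inside the keeper.
- **Bystanders:** the tin, tape roll and moulding were all found within about 5 mm of their starting positions. That is about the accuracy of the networks.
- **Gripper:** the fingers were backed off and raised to z 156 mm, with no force on the wrist.

**What went wrong or disagreed:**
- **Joint limit:** partway through turning the disc, the last joint came up to its range limit (−2.908 of −2.91). The tool drifted without touching anything. I turned the wrist back and finished with the other side of the fingers.
- **Slot-edge fit:** this rough fit disagreed with the posts by up to 5° before the bar went in, and by up to 11° while it was passing through. It read about 1° off at the end, so I relied on the posts.
- **Scene camera:** its last report for the end plate was a false hit on the tape roll, so I ignored it.

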